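# Roll the glazing bead home on a stained-glass panel

## Robot

A 6-joint arm with a two-finger parallel gripper is mounted at the origin on the work surface. World frame = base frame: x ahead of the robot, y to its left, z up, the work surface at z = 0. Lengths are in mm, angles in degrees, forces in N, time in s.
With the tool pointing down it reaches from about 300 to 850 mm from the base axis. Payload 4.2 kg.
Tool frame: the origin (TCP) lies on the centre line of the jaws, within the pads' length; the fingertips stand 8 mm ahead of it and the grasp point (between the pads) lies 11 mm behind it; z points along the fingers, y is the line along which they close (so a half turn about z gives the same grasp; the last joint's range is limited). The gripper opens to 91 mm and grips with 3 to 60 N. Pads are 32 mm wide; open, the fingers measure 118 mm over their backs; the gripper's body (76 mm by 178 mm) begins 60 mm behind the grasp point.
Start: joints at [64.343, 18.312, 89.639, -0, 72.044, -1.146], TCP at [238.554, 523.196, 221.976] pointing down, gripper open.
Joint ranges: [-177.97, 177.97], [-48.28, 115.42], [12.27, 149.76], [-77.06, 257.06], [2.81, 150.46], [-146.56, 146.56]. Speed limits (degrees/s): [147.25, 147.25, 180, 180, 180, 180].

## Interface

Orientations are given as [roll, pitch, yaw] about the fixed x, y, z axes, in that order (R = Rz(yaw) Ry(pitch) Rx(roll)).
In Python, from workcell import telemetry, eyes, ticket gives the robot as it stands. The module is installed in compiled form; this text tells all that it offers.
- The arm moves only by the shell command python3 -m crank 'ROWS' [OPENING] [FORCE]. ROWS is JSON, a list of rows, each an object of numbers: "dx", "dy", "dz": the shift along the world's x, y, z normalised to -1 to 1, where 1 is 80 cm; "yaw": the turn about the world's z normalised to -1 to 1, where 1 is 5 degrees. A call has 1 to 10 rows; each row shifts and turns the commanded pose from where the row before left it; what a row does not reach is not made up. A row lasts 1/8 s, in which the tool goes at most 62.5 mm and 10.7 degrees, less where a joint would pass 70% of its speed; a pose out of reach is approached as far as the arm can. A call with a number of a shift or a turn outside -1 to 1 is refused whole. A call with a gripper value outside its range is refused whole. OPENING is the opening, from 0 (shut) to 1 (fully open), set as the call begins (- or left out, the last holds). The fingers move at their own pace and stop on an object; FORCE is the grip in N (left out, the last holds). Time passes only in rows, so rows that do not move let the fingers close. It gives the time, the measured TCP pose, the force, the opening and the grip force at its end, in the units of the state.
- telemetry.state(): the state, without advancing time (a new reading comes with each control period).
- eyes.grab_frame(name): name is "scene" or "top" or "wrist"; returns the picture (420x560x3 uint8, red, green, blue); there is no depth.
- eyes.calibration(name): a dict with "camera_matrix" (3x3 intrinsics, pixels), "world_from_camera" (4x4, takes a point from camera to world coordinates). Camera axes: x right, y down, z forward; pixel columns grow to the right and rows downward; lengths in mm; the calibration is good to about 2 mm. A picture is of the moment at which its call begins: read the wrist's pose just before it. calibration takes no time and is no camera call; for the wrist camera it gives the pose at the moment of the call.
- ticket.job_done(): hands the job in; it is judged then, once.
The state is a dict: "time_s": time; "qpos": joint angles; "qvel": joint speeds; "effort": joint torques, N m; "ee_pos": TCP position; "ee_rot": TCP orientation; "force": force on the tool from outside, world axes, zero at the start; "torque": the same for the moment, N m; "gripper_width": finger opening in mm; "gripper_force": force on a finger pad.
Only numpy, scipy, OpenCV 4.12 (cv2) and the standard library are available. Lean on these libraries where they do the work, as an engineer would, in place of code of your own. Each camera call takes 0.05 s, during which the arm holds its last target. There are 200 camera calls.

## Task

The glazing bead along the near long side of the framed stained-glass panel stands proud of the frame. Take the hand roller by its handle and roll it along that bead with firm pressure until the bead is fully home over its whole length, then lay the roller back on the table, clear of the panel and its board. Press the bead with the roller only, never with the gripper, do not bear on the glass, and leave the other things where they are.

Things in the scene. Friction and masses are not known exactly. Their poses are not given: they have to be found in the camera images.
- panel: fixed: stained-glass panel flat in a dark anodised frame 176 mm (x) by 246 mm (y), on a plywood board 236 x 310 x 12 mm with low battens round the frame. Origin under the board's centre on the table top; z up; -x is the near long side. Frame rim 12 mm wide, its top 34 mm above the table; battens' top at 22 mm
- glass: the coloured glass pane inside the frame, its top about 23 mm above the table, 11 mm below the frame rim; same frame as the panel
- bead: near glazing bead (bare aluminium, 11 x 200 mm) inside the near rim. Origin: middle of its top face WHEN FULLY HOME, 35.5 mm above the table, 1.5 mm above the rim, level with the 3 other beads (same make); y along it (-100 to +100 mm), z up. Now 4.4 to 5 mm higher. Push fit, a foot every 25 mm: each 25 mm length goes down by itself under about 6 N and stays where pushed; firm stop when home
- roller_grip (a point): hand roller (rubber wheel in a 60 mm wide steel fork, wooden handle 115 long, 24 wide with flat sides, 26 high; 0.25 kg), lying on its wheel and its handle's end. This point: middle of the handle, 22 mm behind its front end, 37.4 mm above the table; grasp here. x forward to the wheel, y along the axle, z up as it lies. Handle's end 93 mm behind: raise the handle 15 to 30 degrees to roll
- roller_axle (a point): centre of the hand roller's wheel (radius 20 mm), 70 mm ahead of roller_grip (+x) and 17.4 mm lower as it lies; same axes as roller_grip (it does not turn with the wheel)
- roller: the whole hand roller; origin on the table under it as it lies, 5 mm behind roller_grip, same axes
- pliers: running pliers with black grips, 190 mm long, lying on the table (leave alone)
- foil_reel: reel of copper foil, 76 mm across, 12 mm high, lying flat (leave alone)
- flux: flux bottle, white, 54 mm across, 110 mm high, standing (leave alone)
- roller_wheel (a joint): how far the roller's rubber wheel has turned since the start (rad, either sign, turns freely)
- bead1 (a joint): how far the bead's 25 mm length number 1 (centred at y = -87.5 mm of bead) has been pushed down: 0 = 5 mm proud, 0.005 = fully home
- bead2 (a joint): how far the bead's 25 mm length number 2 (centred at y = -62.5 mm of bead) has been pushed down: 0 = 5 mm proud, 0.005 = fully home
- bead3 (a joint): how far the bead's 25 mm length number 3 (centred at y = -37.5 mm of bead) has been pushed down: 0 = 5 mm proud, 0.005 = fully home
- bead4 (a joint): how far the bead's 25 mm length number 4 (centred at y = -12.5 mm of bead) has been pushed down: 0 = 5 mm proud, 0.005 = fully home
- bead5 (a joint): how far the bead's 25 mm length number 5 (centred at y = +12.5 mm of bead) has been pushed down: 0 = 5 mm proud, 0.005 = fully home
- bead6 (a joint): how far the bead's 25 mm length number 6 (centred at y = +37.5 mm of bead) has been pushed down: 0 = 5 mm proud, 0.005 = fully home
- bead7 (a joint): how far the bead's 25 mm length number 7 (centred at y = +62.5 mm of bead) has been pushed down: 0 = 5 mm proud, 0.005 = fully home
- bead8 (a joint): how far the bead's 25 mm length number 8 (centred at y = +87.5 mm of bead) has been pushed down: 0 = 5 mm proud, 0.005 = fully home
Not all that is in view belongs to the job. There is more than one size of the roller; the job needs the largest.

How it is judged (in metres and radians):
On the way:
1. the roller has rolled along the bead while pressing on it (its wheel has turned at least 3 rad, 60 mm of travel, and bears on the bead with 4 N or more) (contact force between roller and bead above 4 N and (value of joint roller_wheel above 3 rad or value of joint roller_wheel below -3 rad)), for 0.02 s.
At the end, for the whole second after the job is handed in: all eight 25 mm lengths of the near bead are pushed down to within 1.5 mm of fully home, and the hand roller lies at rest on the table (middle of its handle lower than 55 mm), not touching the panel or its board (value of joint each of bead1, bead2, bead3, bead4, bead5, bead6, bead7, bead8 above 0.0035 m and height (world z) of roller_grip below 0.055 m and contact force between roller and panel below 0.1 N and linear speed of roller below 0.03 m/s).
It fails at once if the gripper or arm presses on the bead (over 3 N) (contact force between any of the fingers, the arm and bead above 3 N).
It fails at once if something bears on the glass (over 5 N) (contact force between anything else and glass above 5 N).
It fails at once if the pliers, the reel of foil or the flux bottle is moved more than 30 mm, or the bottle knocked over (distance of any of pliers, foil_reel, flux from where it was at the start of the episode above 0.03 m or angle between flux's own z axis and vertical above 0.5 rad).
It also fails if it takes over 51 s, if anything falls off the work surface, if the arm or the gripper's body presses on something with over 40 N, if the wrist force passes 120 N, or if a joint passes its speed limit or range.

## Working session

There is one attempt and no reset: what is moved stays moved. The work goes in short steps, Python scripts to look and compute and a shell command to move; the robot and the scene stay as the last step left them, time stands still between calls to the robot, and variables do not carry over. Pictures are saved under pics/ and viewed, at most 10 in all, crops included, and the job is handed in when it is done.

```bash
mkdir -p pics; python3 - <<'E'
from workcell import telemetry, eyes
import cv2,numpy as np
a=[]
for n in("scene","top"):
    f=eyes.grab_frame(n);cv2.imwrite(f"pics/{n}0.png",f[:,:,::-1]);c=eyes.calibration(n);print(n,np.round(c["camera_matrix"],1).tolist(),np.round(c["world_from_camera"],3).tolist())
s=telemetry.state();print(s)
E
```

```text
scene [[489.0, 0.0, 278.3], [0.0, 489.0, 210.2], [0.0, 0.0, 1.0]] [[-0.782, 0.388, -0.488, 1283.856], [0.623, 0.499, -0.602, 987.738], [0.01, -0.775, -0.632, 1008.959], [0.0, 0.0, 0.0, 1.0]]
top [[543.6, 0.0, 280.9], [0.0, 543.6, 207.6], [0.0, 0.0, 1.0]] [[0.008, -0.997, 0.078, 430.986], [-1.0, -0.008, 0.005, 47.583], [-0.005, -0.078, -0.997, 1545.761], [0.0, 0.0, 0.0, 1.0]]
{'time_s': 0.1, 'qpos': array([ 6.43435099e+01,  1.83452538e+01,  8.96999964e+01, -1.30239510e-03,
        7.20428648e+01, -1.14583795e+00]), 'qvel': array([-0.0660357 , -0.1362383 , -0.10464546, -0.00060658,  0.07600592,
        0.12150814]), 'effort': array([-6.78089364e-04, -4.13331485e+01, -2.32512259e+01,  7.28320959e-02,
        4.22261108e-02, -6.60876776e-05]), 'ee_pos': array([238.35952593, 522.78261433, 221.22771752]), 'ee_rot': array([-1.79911878e+02, -5.23977293e-04,  1.55489750e+02]), 'force': array([-0.51449793, -0.16817584, -0.0019931 ]), 'torque': array([ 0.00834702, -0.05905008, -0.01720163]), 'gripper_force': 0.0, 'gripper_width': 91.18301379397255}
```

View pics/top0.png

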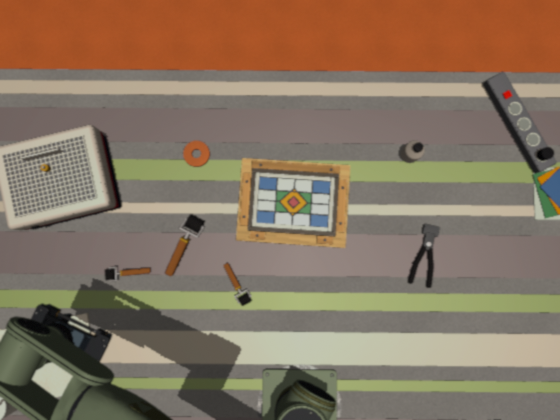

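View pics/scene0.png

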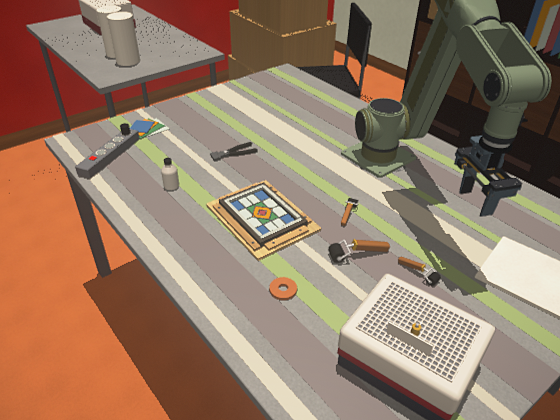

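The top view shows the panel at about (293,203). The largest roller has its wheel at (193,225) and its handle end at (170,272). The pliers (428,255), reel (196,153) and flux (414,150) are clear of the path. Next I'll measure roughly with colour masks and ray casting.

```bash
cat > h.py <<'E'
import numpy as np,cv2
from workcell import telemetry,eyes
def cast(c,uv,z):
    K=np.array(c["camera_matrix"]);T=np.array(c["world_from_camera"])
    uv=np.atleast_2d(uv).astype(float)
    d=(T[:3,:3]@np.linalg.inv(K)@np.c_[uv,np.ones(len(uv))].T).T
    o=T[:3,3]
    return o+d*((z-o[2])/d[:,2])[:,None]
def blobs(m,amin):
    cs,_=cv2.findContours(m.astype(np.uint8),cv2.RETR_EXTERNAL,cv2.CHAIN_APPROX_NONE)
    return [(cv2.contourArea(k),k.reshape(-1,2)) for k in cs if cv2.contourArea(k)>amin]
E
python3 - <<'E'
from h import *
im=cv2.imread("pics/top0.png");c=eyes.calibration("top")
hsv=cv2.cvtColor(im,cv2.COLOR_BGR2HSV)
print(hsv[262,176],hsv[166,245],hsv[225,193])
h,s,v=[hsv[:,:,i].astype(int) for i in range(3)]
br=(h<14)&(s>130)&(v>60)&(v<230)
br[:100]=0
for a,k in blobs(br,60):
    r=cv2.minAreaRect(k.astype(np.float32)); b=cast(c,cv2.boxPoints(r),40)[:,:2]
    print("brown",a,np.round(r[0]),np.round(r[1]),np.round(cast(c,[r[0]],37),1)[0,:2],np.round(b).tolist())
wood=(h>=10)&(h<22)&(s>90)&(v>130); wood[:,:230]=0
for a,k in blobs(wood,300):
    r=cv2.minAreaRect(k.astype(np.float32)); print("wood",a,r,np.round(cast(c,cv2.boxPoints(r),16),1)[:,:2].tolist())
E
```

```text
[ 13 187 120] [ 18 129 191] [10 29 26]
brown 104.0 [136. 271.] [ 5. 27.] [370.4 454.4] [[374.0, 491.0], [382.0, 418.0], [367.0, 416.0], [359.0, 489.0]]
brown 92.0 [231. 274.] [24.  5.] [363.1 191.6] [[390.0, 213.0], [396.0, 201.0], [337.0, 170.0], [331.0, 182.0]]
brown 224.0 [176. 258.] [ 8. 35.] [406.2 345.8] [[367.0, 375.0], [455.0, 337.0], [445.0, 316.0], [358.0, 354.0]]
brown 478.0 [196. 153.] [24. 25.] [701.2 293.7] [[735.0, 329.0], [735.0, 259.0], [667.0, 258.0], [667.0, 328.0]]
wood 8811.5 ((293.1827087402344, 202.44163513183594), (109.57796478271484, 82.93156433105469), 4.085616588592529) [[458.9, 182.2], [693.9, 168.9], [673.8, -141.8], [439.5, -124.8]]
wood 22962.5 ((394.5, 36.0), (72.0, 329.0), 90.0) [[1156.0, 208.7], [1161.7, -746.8], [947.8, -740.0], [941.6, 205.4]]
```

```bash
python3 -m crank '[{"dx":0.0375,"dy":-0.045,"dz":0.01},{"dx":0.0375,"dy":-0.045,"dz":0.01},{"dx":0.0375,"dy":-0.045,"dz":0.01},{"dx":0.0375,"dy":-0.045,"dz":0.01},{"dx":0.0375,"dy":-0.045,"dz":0.01},{},{}]' 1
python3 - <<'E'
from h import *
c=eyes.calibration("wrist");f=eyes.grab_frame("wrist");cv2.imwrite("pics/w1.png",f[:,:,::-1])
np.savez("w1.npz",**{k:np.array(v) for k,v in c.items()});print(np.round(c["world_from_camera"],2),c["camera_matrix"])
E
```

```text
[[ 4.2000e-01  8.8000e-01  2.4000e-01  1.6902e+02]
 [ 9.1000e-01 -4.0000e-01 -1.1000e-01  5.5366e+02]
 [-0.0000e+00  2.7000e-01 -9.6000e-01  3.8402e+02]
 [ 0.0000e+00  0.0000e+00  0.0000e+00  1.0000e+00]] [[363.02392121   0.         277.31001831]
 [  0.         363.02392121 211.92338727]
 [  0.           0.           1.        ]]validation failed for argument at $[0]...
```

View pics/w1.png

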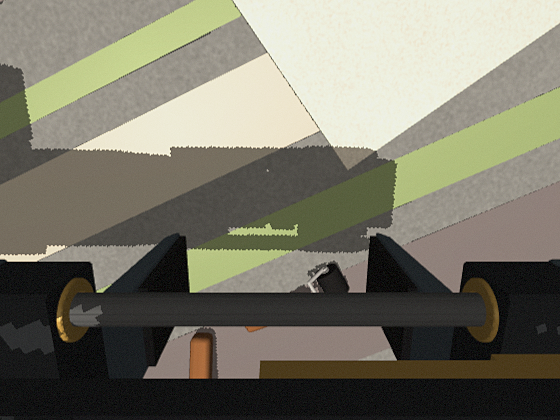

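The arm didn't move: rows with missing keys appear to be refused. I'll resend with all the keys. In the wrist view, the area between the fingers is around rows 230–300.

```bash
python3 -m crank '[{"dx":0.05,"dy":-0.0475,"dz":0.01,"yaw":0},{"dx":0.05,"dy":-0.0475,"dz":0.01,"yaw":0},{"dx":0.05,"dy":-0.0475,"dz":0.01,"yaw":0},{"dx":0.05,"dy":-0.0475,"dz":0.01,"yaw":0},{"dx":0.05,"dy":-0.0475,"dz":0.01,"yaw":0},{"dx":0,"dy":0,"dz":0,"yaw":0},{"dx":0,"dy":0,"dz":0,"yaw":0}]' 1 40
python3 - <<'E'
from h import *
c=eyes.calibration("wrist");f=eyes.grab_frame("wrist");cv2.imwrite("pics/w2.png",f[:,:,::-1])
np.savez("w2.npz",**{k:np.array(v) for k,v in c.items()});print(np.round(c["world_from_camera"],2))
E
```

```text
time_s: 1.02
ee_pos: [438.2, 333.2, 261.6]
ee_rot: [-180.0, -0.1, 155.4]
force: [-0.0, 0.4, -0.2]
gripper_width: 90.9
gripper_force: 0.0
[[ 4.2000e-01  8.8000e-01  2.4000e-01  3.6892e+02]
 [ 9.1000e-01 -4.0000e-01 -1.1000e-01  3.6388e+02]
 [-0.0000e+00  2.7000e-01 -9.6000e-01  4.2445e+02]
 [ 0.0000e+00  0.0000e+00  0.0000e+00  1.0000e+00]]
```

View pics/w2.png

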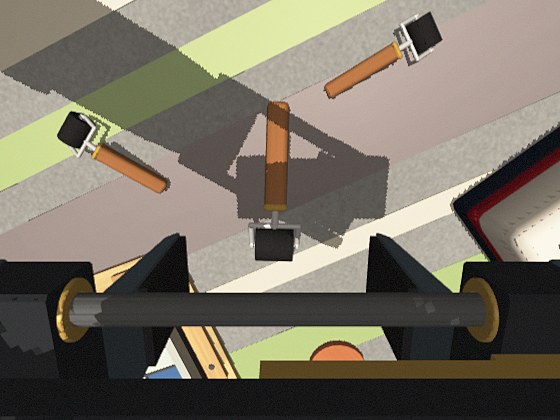

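The largest roller is in view: handle from (277,101) to (276,210), wheel around (274,244).

```bash
python3 - <<'E'
from h import *
c=np.load("w2.npz");im=cv2.imread("pics/w2.png");hsv=cv2.cvtColor(im,cv2.COLOR_BGR2HSV);h,s,v=[hsv[:,:,i].astype(int) for i in range(3)]
m=(h<16)&(s>120)&(v>40);m[:, :250]=0;m[:,310:]=0;m[:90]=0;m[225:]=0
for a,k in blobs(m,300):
    print(a,k.min(0),k.max(0))
    for z in(37.4,50): 
        e=[]
        for r in(k[:,1].min()+4,k[:,1].min()+50,k[:,1].max()-10,k[:,1].max()):
            q=k[abs(k[:,1]-r)<=1];e.append([(q[:,0].min()+q[:,0].max())/2,r])
        w=cast(c,e,z)[:,:2];d=w[2]-w[0];print(z,np.round(e,1).tolist(),np.round(w,1).tolist(),np.degrees(np.arctan2(d[1],d[0])),np.linalg.norm(w[3]-w[0]))
d=(v<50)&(s<120);d[:225]=0;d[270:]=0;d[:,:240]=0;d[:,310:]=0
for a,k in blobs(d,200):
    x0,y0=k.min(0);x1,y1=k.max(0);print("wheel",a,x0,y0,x1,y1,np.round(cast(c,[[(x0+x1)/2,(y0+y1)/2]],25),1))
E
```

```text
2088.0 [265 102] [288 203]
37.4 [[277.5, 106.0], [276.5, 152.0], [275.5, 193.0], [275.0, 203.0]] [[364.1, 366.1], [406.1, 345.7], [446.0, 326.2], [456.0, 321.0]] -25.980571230424726 102.36871582673128
50 [[277.5, 106.0], [276.5, 152.0], [275.5, 193.0], [275.0, 203.0]] [[364.3, 366.0], [404.9, 346.2], [443.5, 327.4], [453.2, 322.4]] -25.980571230424722 99.0362425854437
wheel 1113.0 255 228 293 260 [[503.2 297.8  25. ]]
```

```bash
python3 -m crank '[{"dx":0.0048,"dy":-0.0065,"dz":-0.05,"yaw":-0.28},{"dx":0,"dy":0,"dz":-0.06,"yaw":0},{"dx":0,"dy":0,"dz":-0.06,"yaw":0},{"dx":0,"dy":0,"dz":-0.06,"yaw":0},{"dx":0,"dy":0,"dz":-0.04,"yaw":0},{"dx":0,"dy":0,"dz":-0.024,"yaw":0},{"dx":0,"dy":0,"dz":0,"yaw":0},{"dx":0,"dy":0,"dz":0,"yaw":0}]' 1 5
python3 -m crank '[{"dx":0,"dy":0,"dz":0,"yaw":0},{"dx":0,"dy":0,"dz":0,"yaw":0},{"dx":0,"dy":0,"dz":0,"yaw":0},{"dx":0,"dy":0,"dz":0,"yaw":0},{"dx":0,"dy":0,"dz":0,"yaw":0},{"dx":0,"dy":0,"dz":0,"yaw":0},{"dx":0,"dy":0,"dz":0,"yaw":0},{"dx":0,"dy":0,"dz":0,"yaw":0}]' 0.2 4
```

```text
time_s: 2.08
ee_pos: [442.3, 329.0, 27.5]
ee_rot: [179.9, 0.0, 154.2]
force: [0.2, -1.2, -0.1]
gripper_width: 90.8
gripper_force: 0.0
time_s: 3.08
ee_pos: [442.5, 328.1, 26.8]
ee_rot: [180.0, 0.0, 154.1]
force: [0.1, -0.5, -0.9]
gripper_width: 23.8
gripper_force: 4.0
```

```bash
python3 -m crank '[{"dx":0,"dy":0,"dz":0.005,"yaw":0},{"dx":0,"dy":0,"dz":0.005,"yaw":0},{"dx":0,"dy":0,"dz":0.005,"yaw":0},{"dx":0,"dy":0,"dz":0.005,"yaw":0},{"dx":0,"dy":0,"dz":0.005,"yaw":0},{"dx":0,"dy":0,"dz":0.005,"yaw":0},{"dx":0,"dy":0,"dz":0,"yaw":0},{"dx":0,"dy":0,"dz":0,"yaw":0}]' 0.2 4
python3 - <<'E'
from h import *
f=eyes.grab_frame("scene");cv2.imwrite("pics/s2.png",cv2.resize(f[180:320,300:480,::-1],None,fx=4,fy=4,interpolation=2))
f=eyes.grab_frame("wrist");cv2.imwrite("pics/w3.png",f[:,:,::-1])
E
```

```text
time_s: 4.08
ee_pos: [442.3, 327.9, 50.7]
ee_rot: [-180.0, -0.0, 154.1]
force: [-0.1, -0.6, -2.8]
gripper_width: 24.0
gripper_force: 4.0
```

View pics/s2.png

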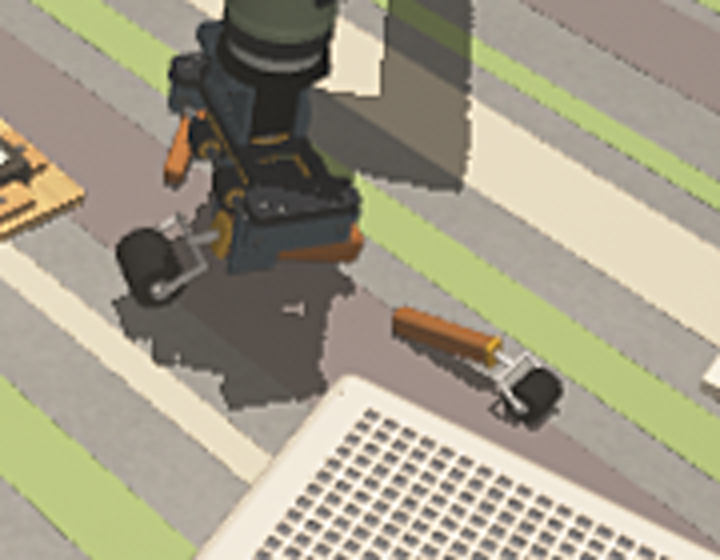

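The roller came up rigidly: the force reading shows its full weight and the tilt is small. I'll loosen the grip to 3 N so the nose droops until the wheel meets the table.

```bash
python3 -m crank '[{"dx":0,"dy":0,"dz":0,"yaw":0},{"dx":0,"dy":0,"dz":0,"yaw":0},{"dx":0,"dy":0,"dz":0.02,"yaw":0},{"dx":0,"dy":0,"dz":-0.02,"yaw":0},{"dx":0,"dy":0,"dz":0.02,"yaw":0},{"dx":0,"dy":0,"dz":-0.02,"yaw":0},{"dx":0,"dy":0,"dz":0,"yaw":0},{"dx":0,"dy":0,"dz":0,"yaw":0}]' 0.2 3
python3 - <<'E'
from h import *
f=eyes.grab_frame("scene");cv2.imwrite("pics/s3.png",cv2.resize(f[180:320,300:480,::-1],None,fx=4,fy=4,interpolation=2))
E
```

```text
time_s: 5.18
ee_pos: [442.1, 327.8, 50.3]
ee_rot: [-180.0, -0.0, 154.1]
force: [-0.5, 0.4, -2.3]
gripper_width: 24.1
gripper_force: 3.0
```

View pics/s3.png

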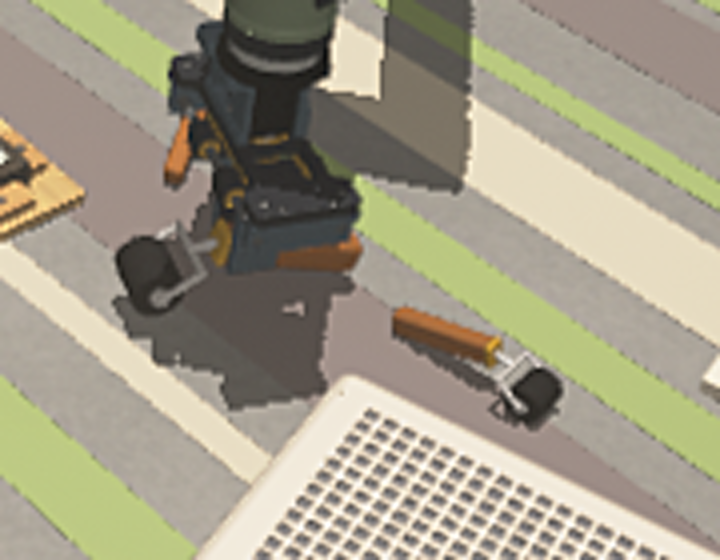

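The wheel dropped by about 5 mm and the handle end rose, so the jogs work. I'll repeat them.

```bash
python3 -m crank '[{"dx":0,"dy":0,"dz":0.03,"yaw":0},{"dx":0,"dy":0,"dz":-0.03,"yaw":0},{"dx":0,"dy":0,"dz":0.03,"yaw":0},{"dx":0,"dy":0,"dz":-0.03,"yaw":0},{"dx":0,"dy":0,"dz":0.03,"yaw":0},{"dx":0,"dy":0,"dz":-0.03,"yaw":0},{"dx":0,"dy":0,"dz":0.03,"yaw":0},{"dx":0,"dy":0,"dz":-0.03,"yaw":0},{"dx":0,"dy":0,"dz":0,"yaw":0},{"dx":0,"dy":0,"dz":0,"yaw":0}]' 0.2 3
python3 - <<'E'
from h import *
f=eyes.grab_frame("scene");cv2.imwrite("pics/s4.png",cv2.resize(f[180:320,300:480,::-1],None,fx=4,fy=4,interpolation=2))
E
```

```text
time_s: 6.48
ee_pos: [442.1, 327.9, 50.9]
ee_rot: [-180.0, -0.0, 154.1]
force: [0.4, 0.3, -2.8]
gripper_width: 23.8
gripper_force: 3.0
```

View pics/s4.png

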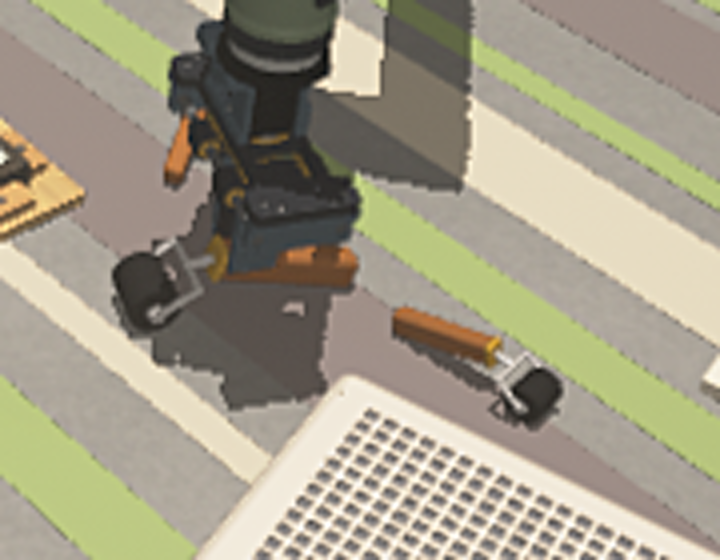

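Both ends dropped together, so the roller is sliding down in the pads more than it is pitching. New plan: set it back down, grip at about 12 N and lever the handle's end up on the panel's -y rim (wheel outside the board). That pivots the handle by about 12°, and then I'll tighten the grip.

```bash
python3 -m crank '[{"dx":0,"dy":0,"dz":-0.01,"yaw":0},{"dx":0,"dy":0,"dz":-0.01,"yaw":0},{"dx":0,"dy":0,"dz":-0.0106,"yaw":0},{"dx":0,"dy":0,"dz":0,"yaw":0},{"dx":0,"dy":0,"dz":0,"yaw":0}]' 0.3 3
python3 -m crank '[{"dx":0,"dy":0,"dz":0,"yaw":0},{"dx":0,"dy":0,"dz":0,"yaw":0},{"dx":0,"dy":0,"dz":0,"yaw":0}]' 0.2 15
python3 -m crank '[{"dx":0,"dy":0,"dz":0.03,"yaw":0},{"dx":0,"dy":0,"dz":0.05,"yaw":-1},{"dx":0.015,"dy":-0.04,"dz":0.05,"yaw":-1},{"dx":0.015,"dy":-0.06,"dz":0,"yaw":-1},{"dx":0.015,"dy":-0.06,"dz":0,"yaw":-1},{"dx":0.015,"dy":-0.06,"dz":0,"yaw":-1},{"dx":0.015,"dy":-0.06,"dz":0,"yaw":-1},{"dx":0.015,"dy":-0.06,"dz":0,"yaw":-1},{"dx":0.015,"dy":-0.06,"dz":0,"yaw":-1},{"dx":0.015,"dy":-0.06,"dz":0,"yaw":-1}]'
```

```text
time_s: 7.15
ee_pos: [442.5, 328.1, 26.3]
ee_rot: [180.0, 0.0, 154.1]
force: [0.1, 0.1, 0.4]
gripper_width: 27.3
gripper_force: 0.0
time_s: 7.52
ee_pos: [442.5, 328.1, 26.5]
ee_rot: [180.0, 0.0, 154.1]
force: [-0.8, -0.3, 0.4]
gripper_width: 24.2
gripper_force: 15.0
time_s: 8.78
ee_pos: [538.1, -41.6, 129.8]
ee_rot: [-179.9, -0.0, 108.9]
force: [1.8, 0.5, -2.6]
gripper_width: 24.3
gripper_force: 15.0
```

```bash
python3 -m crank '[{"dx":0.0035,"dy":-0.045,"dz":0,"yaw":-1},{"dx":0.0035,"dy":-0.045,"dz":0,"yaw":-1},{"dx":0.0035,"dy":-0.045,"dz":0,"yaw":-1},{"dx":0.004,"dy":-0.045,"dz":0,"yaw":-1},{"dx":0,"dy":0,"dz":0,"yaw":-0.54},{"dx":0,"dy":0,"dz":0,"yaw":0}]'
python3 - <<'E'
from h import *
c=eyes.calibration("wrist");f=eyes.grab_frame("wrist");cv2.imwrite("pics/w4.png",f[:,:,::-1])
np.savez("w4.npz",**{k:np.array(v) for k,v in c.items()});print(np.round(c["world_from_camera"],2))
E
```

```text
time_s: 9.52
ee_pos: [549.3, -184.2, 129.6]
ee_rot: [-179.9, -0.0, 86.4]
force: [-0.7, -0.4, -3.1]
gripper_width: 24.0
gripper_force: 15.0
[[ 1.0000e+00 -6.0000e-02 -2.0000e-02  5.5383e+02]
 [-6.0000e-02 -9.6000e-01 -2.7000e-01 -1.0949e+02]
 [-0.0000e+00  2.7000e-01 -9.6000e-01  2.9242e+02]
 [ 0.0000e+00  0.0000e+00  0.0000e+00  1.0000e+00]]
```

View pics/w4.png

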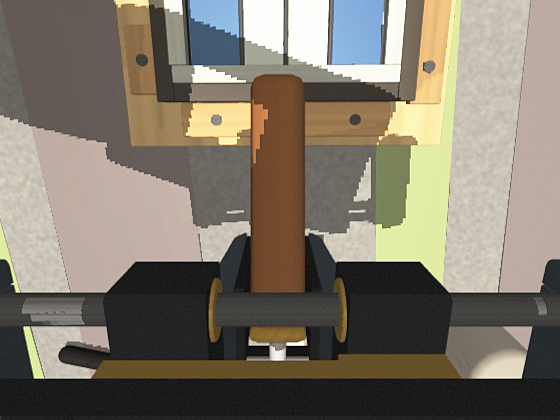

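The frame's -y rim runs along rows 80–101. Its left (near) outer edge is at about column 155 and the right at about 411. I'll measure these edges and the bead.

```bash
python3 - <<'E'
from h import *
c=np.load("w4.npz");im=cv2.imread("pics/w4.png")
g=cv2.cvtColor(im,cv2.COLOR_BGR2GRAY)
for r in(10,30,50):print(r,"L",g[r,140:200].tolist());print("R",g[r,380:430].tolist())
print("col215",g[55:110,215].tolist());print("col 340",g[55:110,340].tolist())
print(np.round(cast(c,[[157,101],[409,101],[157,50],[409,50]],34),1)[:,:2].tolist())
E
```

```text
10 L [142, 139, 138, 135, 138, 138, 135, 132, 131, 80, 49, 54, 52, 51, 51, 51, 52, 52, 52, 57, 57, 52, 52, 58, 113, 148, 149, 148, 136, 186, 255, 255, 255, 255, 255, 255, 255, 255, 255, 255, 255, 255, 180, 63, 83, 73, 18, 38, 86, 77, 100, 182, 172, 171, 174, 175, 175, 175, 173, 174]
R [163, 163, 161, 133, 110, 96, 92, 80, 136, 254, 254, 252, 252, 252, 252, 252, 251, 249, 249, 249, 250, 249, 249, 253, 255, 173, 100, 111, 111, 114, 112, 111, 111, 108, 107, 108, 106, 108, 104, 104, 107, 103, 99, 129, 208, 200, 198, 200, 202, 201]
30 L [109, 114, 110, 117, 123, 126, 124, 125, 126, 123, 120, 50, 52, 48, 50, 53, 54, 54, 54, 55, 48, 56, 52, 53, 52, 62, 110, 152, 150, 148, 147, 144, 150, 144, 147, 149, 152, 150, 149, 146, 145, 148, 151, 142, 76, 89, 85, 21, 29, 77, 89, 83, 86, 88, 82, 85, 86, 86, 85, 83]
R [162, 73, 114, 118, 85, 81, 115, 237, 255, 252, 252, 252, 252, 252, 252, 250, 248, 249, 249, 250, 250, 251, 254, 253, 82, 111, 111, 113, 112, 113, 114, 110, 109, 111, 108, 106, 106, 107, 105, 103, 97, 128, 207, 197, 198, 199, 202, 201, 204, 202]
50 L [111, 107, 114, 119, 120, 129, 124, 125
[... 382 characters left out ...]
, 113, 110, 107, 108, 108, 108, 107, 106, 92, 116, 203, 196, 195, 195, 200, 201, 201, 203, 203, 196]
col215 [85, 86, 84, 84, 87, 85, 84, 83, 84, 73, 125, 149, 145, 133, 202, 254, 255, 255, 254, 253, 252, 252, 252, 251, 251, 253, 255, 204, 82, 116, 129, 127, 127, 129, 125, 126, 127, 124, 129, 129, 130, 130, 129, 132, 133, 123, 59, 81, 192, 224, 224, 221, 222, 223, 225]
col 340 [178, 178, 177, 178, 177, 179, 177, 177, 178, 155, 241, 254, 250, 249, 249, 249, 251, 254, 242, 163, 133, 135, 142, 142, 141, 146, 133, 82, 48, 56, 58, 57, 56, 55, 53, 56, 53, 56, 56, 54, 51, 55, 56, 55, 51, 39, 62, 108, 121, 122, 122, 124, 122, 126, 124]
[[471.9, -97.6], [643.2, -108.7], [476.8, -65.8], [642.1, -76.5]]
```

```bash
python3 - <<'E'
from h import *
c=np.load("w4.npz")
P=cast(c,[[153,50],[419,50],[149.3,10],[423.2,10],[215,101],[340,101]],34)[:,:2];print(np.round(P,1).tolist())
B=cast(c,[[176.3,50],[175,30],[173.3,10]],40.2)[:,:2];print("nearbead",np.round(B,1).tolist())
u=(P[1]-P[0]);print("width",np.linalg.norm(u),"yaw",np.degrees(np.arctan2(u[1],u[0])))
for a in (-3.0,-3.5,-4.0):
    t=np.radians(a);ex=np.array([np.cos(t),np.sin(t)]);ey=np.array([-np.sin(t),np.cos(t)])
    cx=((P[0]+P[1])/2)@ex; cy=P[4:].mean(0)@ey+123
    C=cx*ex+cy*ey;bc=C-70.5*ex
    print(a,"C",C.round(1),"bead",bc.round(1),"ends",(bc+100*ey).round(1),(bc-100*ey).round(1),"meas lateral",((B-C)@ex).round(1))
d=P[2]-P[0];print(np.degrees(np.arctan2(-d[0],d[1])));d=P[3]-P[1];print(np.degrees(np.arctan2(-d[0],d[1])))
d=P[5]-P[4];print(np.degrees(np.arctan2(d[1],d[0])))
E
```

```text
[[474.2, -65.6], [648.7, -76.9], [475.5, -42.0], [650.4, -53.3], [511.4, -100.1], [596.3, -105.6]]
nearbead [[491.0, -67.6], [491.8, -55.9], [492.4, -44.6]]
width 174.84192106946793 yaw -3.7110486088813976
-3.0 C [566.2  19.6] bead [495.8  23.3] ends [501.  123.2] [490.6 -76.5] meas lateral [-70.5 -70.3 -70.4]
-3.5 C [567.   19.5] bead [496.6  23.8] ends [502.7 123.7] [490.5 -76. ] meas lateral [-70.5 -70.4 -70.6]
-4.0 C [567.8  19.4] bead [497.4  24.4] ends [504.4 124.1] [490.5 -75.4] meas lateral [-70.5 -70.5 -70.8]
-3.2069585010361346
-4.220816643178545
-3.696619809535018
```

```bash
python3 -m crank '[{"dx":0,"dy":0,"dz":-0.05,"yaw":0},{"dx":0,"dy":0,"dz":-0.025,"yaw":0},{"dx":0,"dy":0,"dz":-0.008,"yaw":0},{"dx":0,"dy":0,"dz":-0.008,"yaw":0},{"dx":0,"dy":0,"dz":0,"yaw":0}]' 0.2 12
python3 -m crank '[{"dx":0,"dy":0,"dz":-0.005,"yaw":0},{"dx":0,"dy":0,"dz":-0.005,"yaw":0},{"dx":0,"dy":0,"dz":0,"yaw":0}]'
python3 -m crank '[{"dx":0,"dy":0,"dz":-0.003,"yaw":0},{"dx":0,"dy":0,"dz":-0.002,"yaw":0},{"dx":0,"dy":0,"dz":0,"yaw":0}]'
```

```text
time_s: 10.2
ee_pos: [550.5, -184.0, 58.0]
ee_rot: [179.9, 0.0, 86.4]
force: [0.2, -0.6, -2.9]
gripper_width: 24.1
gripper_force: 12.0
time_s: 10.58
ee_pos: [550.2, -184.0, 49.5]
ee_rot: [180.0, -0.0, 86.4]
force: [0.3, 0.1, -1.9]
gripper_width: 24.2
gripper_force: 12.0
time_s: 10.95
ee_pos: [549.9, -183.9, 45.3]
ee_rot: [-180.0, -0.0, 86.4]
force: [0.3, -0.2, -1.2]
gripper_width: 23.8
gripper_force: 12.0
```

```bash
python3 -m crank '[{"dx":0,"dy":0,"dz":-0.003,"yaw":0},{"dx":0,"dy":0,"dz":-0.002,"yaw":0},{"dx":0,"dy":0,"dz":0,"yaw":0}]'
python3 -m crank '[{"dx":0,"dy":0,"dz":-0.003,"yaw":0},{"dx":0,"dy":0,"dz":0,"yaw":0}]'
python3 - <<'E'
from h import *
f=eyes.grab_frame("top");cv2.imwrite("pics/t2.png",f[:,:,::-1])
f=eyes.grab_frame("scene");cv2.imwrite("pics/s5.png",cv2.resize(f[100:270,120:320,::-1],None,fx=3.5,fy=3.5,interpolation=2))
E
```

```text
time_s: 11.32
ee_pos: [550.0, -184.0, 41.4]
ee_rot: [-180.0, -0.0, 86.4]
force: [0.8, -0.8, -0.7]
gripper_width: 24.2
gripper_force: 12.0
time_s: 11.58
ee_pos: [549.9, -184.0, 40.8]
ee_rot: [180.0, 0.0, 86.4]
force: [-4.1, -0.2, 10.7]
gripper_width: 23.9
gripper_force: 12.0
```

View pics/s5.png

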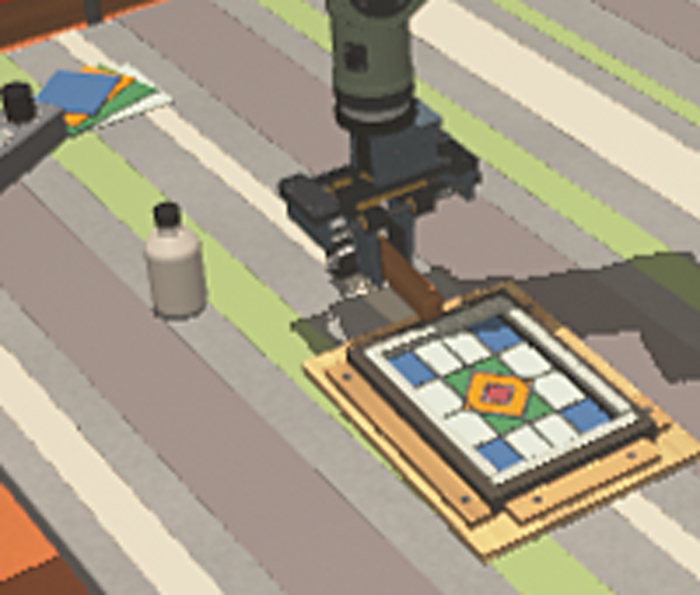

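The wheel is on the table and the handle's end is on the rim, which puts the pitch at about 12° (the rim only reaches this much). I'll tighten to 60 N and go to the bead's +y end.

```bash
python3 -m crank '[{"dx":0,"dy":0,"dz":0,"yaw":0},{"dx":0,"dy":0,"dz":0,"yaw":0},{"dx":0,"dy":0,"dz":0.01,"yaw":0},{"dx":0,"dy":0,"dz":0.05,"yaw":0},{"dx":0,"dy":0,"dz":0.05,"yaw":0}]' 0.2 60
python3 -m crank '[{"dx":-0.0077,"dy":0.0653,"dz":0,"yaw":0},{"dx":-0.0077,"dy":0.0653,"dz":0,"yaw":0},{"dx":-0.0077,"dy":0.0653,"dz":0,"yaw":0},{"dx":-0.0077,"dy":0.0653,"dz":0,"yaw":0},{"dx":-0.0077,"dy":0.0653,"dz":0,"yaw":0},{"dx":-0.0077,"dy":0.0653,"dz":0,"yaw":0},{"dx":-0.0077,"dy":0.0653,"dz":0,"yaw":0},{"dx":0,"dy":0,"dz":-0.03,"yaw":0},{"dx":0,"dy":0,"dz":-0.015,"yaw":0},{"dx":0,"dy":0,"dz":0,"yaw":0}]'
python3 - <<'E'
from h import *
f=eyes.grab_frame("scene");cv2.imwrite("pics/s6.png",cv2.resize(f[130:290,190:390,::-1],None,fx=3.5,fy=3.5,interpolation=2))
E
```

```text
time_s: 12.3
ee_pos: [549.4, -183.6, 127.2]
ee_rot: [-179.9, -0.1, 86.4]
force: [0.4, -0.7, -2.9]
gripper_width: 23.8
gripper_force: 60.0
time_s: 13.55
ee_pos: [506.0, 181.0, 90.0]
ee_rot: [-179.8, 0.1, 86.3]
force: [0.9, -0.9, -2.6]
gripper_width: 23.9
gripper_force: 60.0
```

View pics/s6.png

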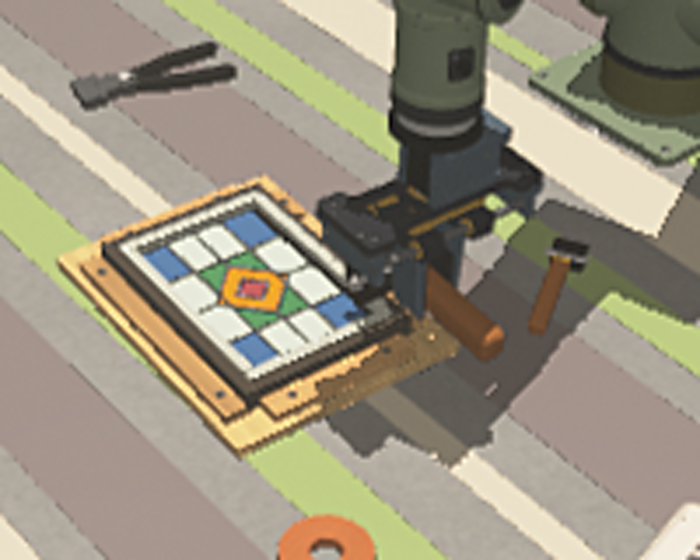

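The wheel is over the +y end of the near bead. Now I'll press down.

```bash
python3 -m crank '[{"dx":0,"dy":0,"dz":-0.008,"yaw":0},{"dx":0,"dy":0,"dz":-0.003,"yaw":0},{"dx":0,"dy":0,"dz":0,"yaw":0}]'
python3 -m crank '[{"dx":0,"dy":0,"dz":-0.004,"yaw":0},{"dx":0,"dy":0,"dz":-0.003,"yaw":0},{"dx":0,"dy":0,"dz":0,"yaw":0}]'
```

```text
time_s: 13.98
ee_pos: [506.9, 181.4, 82.3]
ee_rot: [-180.0, 0.0, 86.4]
force: [0.2, 1.1, -2.7]
gripper_width: 23.5
gripper_force: 60.0
time_s: 14.35
ee_pos: [507.3, 181.8, 77.1]
ee_rot: [179.9, -0.0, 86.4]
force: [0.2, 0.7, 2.5]
gripper_width: 23.9
gripper_force: 60.0
```

```bash
python3 -m crank '[{"dx":0,"dy":0,"dz":-0.002,"yaw":0},{"dx":0,"dy":0,"dz":-0.001,"yaw":0},{"dx":0,"dy":0,"dz":0,"yaw":0}]'
python3 -m crank '[{"dx":0,"dy":0,"dz":-0.0015,"yaw":0},{"dx":0,"dy":0,"dz":0,"yaw":0}]'
```

```text
time_s: 14.72
ee_pos: [507.4, 181.9, 75.6]
ee_rot: [179.9, -0.0, 86.4]
force: [-2.0, -0.1, 10.2]
gripper_width: 24.0
gripper_force: 60.0
time_s: 14.98
ee_pos: [507.4, 181.9, 74.5]
ee_rot: [179.9, -0.0, 86.4]
force: [-1.8, 1.0, 10.1]
gripper_width: 23.6
gripper_force: 60.0
```

```bash
python3 -m crank '[{"dx":-0.00075,"dy":-0.012,"dz":0,"yaw":0},{"dx":-0.00075,"dy":-0.012,"dz":0,"yaw":0},{"dx":-0.00075,"dy":-0.012,"dz":0,"yaw":0}]'
python3 -m crank '[{"dx":-0.00075,"dy":-0.012,"dz":0,"yaw":0},{"dx":-0.00075,"dy":-0.012,"dz":0,"yaw":0},{"dx":-0.00075,"dy":-0.012,"dz":0,"yaw":0}]'
```

```text
time_s: 15.35
ee_pos: [505.9, 153.1, 74.6]
ee_rot: [179.9, -0.0, 86.4]
force: [-1.6, 0.6, 10.9]
gripper_width: 23.6
gripper_force: 60.0
time_s: 15.72
ee_pos: [504.5, 124.9, 74.8]
ee_rot: [179.8, -0.1, 86.3]
force: [-1.3, 6.0, 12.3]
gripper_width: 23.6
gripper_force: 60.0
```

```bash
python3 -m crank '[{"dx":-0.00075,"dy":-0.012,"dz":-0.0005,"yaw":0},{"dx":-0.00075,"dy":-0.012,"dz":0,"yaw":0},{"dx":-0.00075,"dy":-0.012,"dz":0,"yaw":0},{"dx":-0.00075,"dy":-0.012,"dz":0,"yaw":0},{"dx":-0.00075,"dy":-0.012,"dz":0,"yaw":0}]'
python3 -m crank '[{"dx":-0.00075,"dy":-0.012,"dz":-0.0005,"yaw":0},{"dx":-0.00075,"dy":-0.012,"dz":0,"yaw":0},{"dx":-0.00075,"dy":-0.012,"dz":0,"yaw":0},{"dx":-0.00075,"dy":-0.012,"dz":0,"yaw":0},{"dx":-0.00075,"dy":-0.012,"dz":0,"yaw":0}]'
python3 -m crank '[{"dx":-0.00075,"dy":-0.012,"dz":-0.0005,"yaw":0},{"dx":-0.00075,"dy":-0.012,"dz":0,"yaw":0},{"dx":-0.00075,"dy":-0.012,"dz":0,"yaw":0},{"dx":-0.0007,"dy":-0.011,"dz":0,"yaw":0},{"dx":0,"dy":0,"dz":0,"yaw":0}]'
```

```text
time_s: 16.35
ee_pos: [501.6, 76.4, 74.5]
ee_rot: [179.8, -0.1, 86.4]
force: [-1.9, 8.1, 15.4]
gripper_width: 23.9
gripper_force: 60.0
time_s: 16.98
ee_pos: [498.6, 27.9, 74.1]
ee_rot: [179.8, -0.0, 86.4]
force: [-2.5, 5.9, 15.3]
gripper_width: 23.6
gripper_force: 60.0
time_s: 17.6
ee_pos: [496.3, -10.4, 73.5]
ee_rot: [179.8, 0.1, 86.4]
force: [-1.0, 0.1, 12.2]
gripper_width: 23.5
gripper_force: 60.0
```

Steady bearing of 13–18 N along the whole length. I'll do a second pass back with a little more pressure.

```bash
python3 -m crank '[{"dx":0,"dy":0,"dz":-0.0015,"yaw":0},{"dx":0.00094,"dy":0.015,"dz":0,"yaw":0},{"dx":0.00094,"dy":0.015,"dz":0,"yaw":0},{"dx":0.00094,"dy":0.015,"dz":0,"yaw":0},{"dx":0.00094,"dy":0.015,"dz":0,"yaw":0},{"dx":0.00094,"dy":0.015,"dz":0,"yaw":0},{"dx":0.00094,"dy":0.015,"dz":0,"yaw":0}]'
python3 -m crank '[{"dx":0.00094,"dy":0.015,"dz":-0.0008,"yaw":0},{"dx":0.00094,"dy":0.015,"dz":0,"yaw":0},{"dx":0.00094,"dy":0.015,"dz":0,"yaw":0},{"dx":0.00094,"dy":0.015,"dz":0,"yaw":0},{"dx":0.00094,"dy":0.015,"dz":0,"yaw":0}]'
python3 -m crank '[{"dx":0.00094,"dy":0.015,"dz":-0.0008,"yaw":0},{"dx":0.00094,"dy":0.015,"dz":0,"yaw":0},{"dx":0.00094,"dy":0.015,"dz":0,"yaw":0},{"dx":0.00094,"dy":0.015,"dz":0,"yaw":0},{"dx":0.00094,"dy":0.015,"dz":0,"yaw":0},{"dx":0,"dy":0,"dz":0,"yaw":0}]'
```

```text
time_s: 18.48
ee_pos: [500.9, 62.5, 72.2]
ee_rot: [179.8, 0.0, 86.4]
force: [-0.7, -0.6, 9.1]
gripper_width: 23.8
gripper_force: 60.0
time_s: 19.1
ee_pos: [504.7, 122.7, 71.6]
ee_rot: [179.8, 0.0, 86.4]
force: [-0.8, -1.0, 10.5]
gripper_width: 23.9
gripper_force: 60.0
time_s: 19.85
ee_pos: [508.4, 183.5, 71.1]
ee_rot: [179.8, -0.1, 86.5]
force: [-0.8, -0.7, 10.3]
gripper_width: 23.6
gripper_force: 60.0
```

Both passes are done. Horizontal force has vanished and bearing is an even ~13 N, so the bead is level. I'll lay the roller down left of the panel.

```bash
python3 -m crank '[{"dx":0,"dy":0,"dz":0.02,"yaw":0},{"dx":0,"dy":0,"dz":0.04,"yaw":0},{"dx":-0.02,"dy":0.063,"dz":0,"yaw":0},{"dx":-0.02,"dy":0.063,"dz":0,"yaw":0},{"dx":-0.02,"dy":0.063,"dz":0,"yaw":0},{"dx":0,"dy":0,"dz":-0.05,"yaw":0},{"dx":0,"dy":0,"dz":-0.03,"yaw":0},{"dx":0,"dy":0,"dz":-0.012,"yaw":0},{"dx":0,"dy":0,"dz":0,"yaw":0}]'
python3 -m crank '[{"dx":0,"dy":0,"dz":0,"yaw":0},{"dx":0,"dy":0,"dz":-0.006,"yaw":0},{"dx":0,"dy":0,"dz":-0.006,"yaw":0},{"dx":0,"dy":0,"dz":-0.005,"yaw":0},{"dx":0,"dy":0,"dz":0,"yaw":0}]' 0.2 5
```

```text
time_s: 20.98
ee_pos: [458.9, 333.4, 43.6]
ee_rot: [-180.0, 0.0, 86.4]
force: [0.1, 0.4, -2.6]
gripper_width: 23.9
gripper_force: 60.0
time_s: 21.6
ee_pos: [458.7, 333.5, 29.8]
ee_rot: [-180.0, 0.0, 86.4]
force: [1.3, 0.4, -2.7]
gripper_width: 24.2
gripper_force: 5.0
```

```bash
python3 -m crank '[{"dx":0,"dy":0,"dz":-0.002,"yaw":0},{"dx":0,"dy":0,"dz":-0.002,"yaw":0},{"dx":0,"dy":0,"dz":0,"yaw":0}]'
python3 -m crank '[{"dx":0,"dy":0,"dz":-0.001,"yaw":0},{"dx":0,"dy":0,"dz":0,"yaw":0}]' 0.2 3
```

```text
time_s: 21.98
ee_pos: [458.9, 333.6, 26.9]
ee_rot: [-180.0, 0.0, 86.4]
force: [-1.0, 0.4, -3.7]
gripper_width: 24.0
gripper_force: 5.0
time_s: 22.22
ee_pos: [459.0, 333.7, 26.4]
ee_rot: [180.0, -0.0, 86.4]
force: [0.3, -0.0, -0.9]
gripper_width: 23.7
gripper_force: 3.0
```

```bash
python3 -m crank '[{"dx":0,"dy":0,"dz":0,"yaw":0},{"dx":0,"dy":0,"dz":0,"yaw":0},{"dx":0,"dy":0,"dz":0,"yaw":0},{"dx":0,"dy":0,"dz":0,"yaw":0},{"dx":0,"dy":0,"dz":0.05,"yaw":0},{"dx":0,"dy":0,"dz":0.07,"yaw":0},{"dx":0,"dy":0,"dz":0.07,"yaw":0},{"dx":0,"dy":0,"dz":0.028,"yaw":0}]' 0.6
python3 -m crank '[{"dx":0.036,"dy":-0.0585,"dz":0,"yaw":0},{"dx":0.036,"dy":-0.0585,"dz":0,"yaw":0},{"dx":0.036,"dy":-0.0585,"dz":0,"yaw":0},{"dx":0.036,"dy":-0.0585,"dz":0,"yaw":0},{"dx":0.036,"dy":-0.0585,"dz":0,"yaw":0},{"dx":0.036,"dy":-0.0585,"dz":0,"yaw":0},{"dx":0.036,"dy":-0.0585,"dz":0,"yaw":0},{"dx":0.036,"dy":-0.0585,"dz":0,"yaw":0},{"dx":0,"dy":0,"dz":0,"yaw":0},{"dx":0,"dy":0,"dz":0,"yaw":0}]'
python3 - <<'E'
from h import *
c=eyes.calibration("wrist");f=eyes.grab_frame("wrist");im=f[:,:,::-1].copy();cv2.imwrite("pics/w5.png",im)
np.savez("w5.npz",**{k:np.array(v) for k,v in c.items()});T=c["world_from_camera"];print(np.round(T,2)[:,3])
g=cv2.cvtColor(im,cv2.COLOR_BGR2GRAY)
for r in range(5,235,15):
    # expected column of near bead centre at home
    w=np.array([[u,r] for u in range(0,130)]);x=cast(c,w,35.5)[:,:2]
    t=np.radians(-3.6);lat=(x-[567.2,19.5])@[np.cos(t),np.sin(t)];al=(x-[567.2,19.5])@[-np.sin(t),np.cos(t)]
    i=(lat>-95)&(lat<-55);print(r,round(al[i].mean()) if i.any() else None,[f"{l:.0f}:{v}" for l,v in zip(lat[i],g[r,:130][i])])
f=eyes.grab_frame("top");cv2.imwrite("pics/t3.png",f[:,:,::-1])
im=f[:,:,::-1].copy();c=eyes.calibration("top");hsv=cv2.cvtColor(im,cv2.COLOR_BGR2HSV);h,s,v=[hsv[:,:,i].astype(int) for i in range(3)]
br=(h<14)&(s>130)&(v>60)&(v<230);br[:100]=0
for a,k in blobs(br,60):
    r=cv2.minAreaRect(k.astype(np.float32));print("brown",a,np.round(r[1]),np.round(cast(c,cv2.boxPoints(r),35))[:,:2].tolist())
E
```

```text
time_s: 23.22
ee_pos: [460.2, 334.5, 204.6]
ee_rot: [179.7, -0.2, 86.4]
force: [-1.0, -0.3, -0.6]
gripper_width: 54.9
gripper_force: 0.0
time_s: 24.48
ee_pos: [688.9, -40.4, 200.2]
ee_rot: [-179.9, -0.0, 86.4]
force: [0.3, 0.4, -0.5]
gripper_width: 54.3
gripper_force: 0.0
[693.34  34.27 363.02   1.  ]
5 106 ['-95:192', '-94:193', '-93:196', '-93:191', '-92:186', '-91:187', '-90:188', '-89:194', '-88:204', '-88:154', '-87:73', '-86:80', '-85:82', '-84:79', '-84:82', '-83:86', '-82:84', '-81:84', '-80:85', '-80:87', '-79:84', '-78:78', '-77:103', '-76:203', '-76:243', '-75:236', '-74:233', '-73:233', '-72:234', '-71:233', '-71:234', '-70:233', '-69:233', '-68:235', '-67:234', '-67:234', '-66:234', '-65:234', '-64:234', '-63:234', '-63:234', '-62:233', '-61:235', '-60:234', '-59:235', '-59:236', '-58:235', '-57:234', '-56:234', '-55:235']
20 95 ['-95:104', '-94:102', '-93:105', '-92:105', '-91:107', '-91:100', '-90:90', '-89:102', '-88:161', '-87:125', '-87:80', '-86:80', '-85:86', '-84:82', '-83:81', '-82:84', '-82:86', '-81:85', '-80:88', '-79:85', '-78:75', '-78:98', '-77:194', '-76:
[... 6703 characters left out ...]
7:129', '-86:76', '-85:83', '-84:90', '-83:84', '-82:88', '-81:87', '-80:85', '-79:87', '-78:82', '-78:88', '-77:159', '-76:251', '-75:240', '-74:236', '-73:235', '-72:234', '-71:238', '-70:240', '-69:238', '-68:237', '-67:242', '-66:243', '-65:121', '-64:62', '-63:75', '-62:73', '-61:78', '-60:48', '-59:12', '-59:53', '-58:125', '-57:142', '-56:137']
brown 107.5 [ 5. 27.] [[374.0, 492.0], [381.0, 419.0], [367.0, 418.0], [359.0, 490.0]]
brown 96.5 [24.  5.] [[388.0, 213.0], [395.0, 201.0], [337.0, 170.0], [331.0, 182.0]]
brown 206.5 [33.  8.] [[454.0, 419.0], [475.0, 419.0], [469.0, 327.0], [448.0, 328.0]]
brown 478.0 [24. 25.] [[736.0, 330.0], [736.0, 260.0], [668.0, 258.0], [667.0, 328.0]]
```

The bead's edges now cast to -76.5 and -65.5 mm at the home height along its whole length, level with the adjoining end bead. The roller lies flat, with its handle at x 448–475 and y 327–419, clear of the board. Handing in.

```bash
python3 -c "
from workcell import ticket;print(ticket.job_done())"
```

```text
the job is handed in; nothing more can be done
None
```

I handed the job in at about 25 s of the 51 s allowed; the hand-in gave no verdict. The bead was rolled down in two passes at about 12–18 N and measures home by camera over the length in view (about -86 to +95 mm), and the roller lies on the table clear of the panel and its board.

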